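# Push the copper off-cut through the scrap bin's spring flap

### The job

Put the short copper pipe off-cut into the green scrap bin: pick it up, push it down through the orange spring flap in the bin's lid, let it go inside and draw back so that the flap swings fully shut behind it. Leave the steel off-cut of the same size standing where it is.

Things in the scene. Friction and masses are not known exactly. Their poses are not given: they have to be found in the camera images.
- copper_offcut_center (a point): Centre of the loose copper pipe off-cut (reddish, dark bore): a cylinder of 28 mm diameter, 50 mm high, upright on the bench, about 0.14 kg. The point is on its axis, 25 mm above its foot. z is the pipe's axis; its yaw means nothing.
- steel_offcut_center (a point): Centre of a loose grey steel pipe off-cut of the same size (28 mm diameter, 50 mm high), upright on the bench; leave it alone. A black plastic one of that size, not listed, stands about too. The three stand in any order, centres at least 95 mm apart.
- port (a point): Centre of the port in the fixed green scrap bin's lid, at the lid's top face, 150 mm above the bench. Port: 70 mm along this point's x, 152 mm along y; z up; yaw up to 0.5 rad. Outer walls at x -62 and +90, y -102 and +102 mm, 4 mm thick; empty, floor 146 mm below the lid's top. Fingers spread along y, grip point at x 0 to +8 mm, fit inside the port; keep the gripper's body above the lid.
- flap (a joint): Angle of the orange flap (67 x 150 mm) flush in the port, rad: 0 shut and level, grows as it swings down, stop 1.4. Hinge along the port's x = -35 mm edge, under a rod 5 mm proud of the lid; free edge at x = +33 mm. Its spring needs about 8 N of push at mid-port (0.20 N m); the off-cut's weight does not open it. Held down past 0.9 rad, it lets a released off-cut slide past its free edge.

How it is judged (in metres and radians):
On the way, in this order (a step that is already met when the one before it is completed fails the run):
1. the copper off-cut is lifted above the bin's lid (z of copper_offcut_center in the frame of port above 0.01 m), for 0.05 s.
2. the flap is pushed open with the copper off-cut in the port (value of joint flap above 0.4 rad and horizontal distance between copper_offcut_center and port below 0.085 m and z of copper_offcut_center in the frame of port below 0.01 m).
At the end, for the whole second after the job is handed in: The copper off-cut lies inside the bin (its centre within the bin's walls and at least 80 mm below the lid's top), the flap is shut (within 0.08 rad), and the steel off-cut stands upright (within 0.3 rad) within 30 mm of where it was (x of copper_offcut_center in the frame of port between -0.062 and 0.09 m and y of copper_offcut_center in the frame of port between -0.102 and 0.102 m and z of copper_offcut_center in the frame of port below -0.08 m and value of joint flap below 0.08 rad and distance of steel_offcut_center from where it was at the start of the episode below 0.03 m and angle between steel_offcut_center's own z axis and vertical below 0.3 rad); the robot touches nothing.
It fails at once if the steel off-cut is moved by more than 30 mm or knocked over (distance of steel_offcut_center from where it was at the start of the episode above 0.03 m or angle between steel_offcut_center's own z axis and vertical above 0.3 rad).
It also fails if it takes over 40 s, if anything falls off the work surface, if the arm or the gripper's body presses on something with over 40 N, if the wrist force passes 120 N, or if a joint passes its speed limit or range.

### The arm

A 6-joint arm with a two-finger parallel gripper is mounted at the origin on the work surface. World frame = base frame: x ahead of the robot, y to its left, z up, the work surface at z = 0. Lengths are in mm, angles in rad, forces in N, time in s.
With the tool pointing down it reaches from about 275 to 875 mm from the base axis. Payload 12.5 kg.
Tool frame: the origin (TCP) lies midway between the tips of the shut fingers; the grasp point (between the pads) lies robot.grip_depth behind it (robot.grip_depth is the distance from the TCP to the grasp point, in mm); z points along the fingers, y is the direction in which the jaws open and shut (so a half turn about z gives the same grasp; the last joint's range is limited). The gripper opens to 85 mm and grips with 20 to 120 N. Pads are 22 mm wide; open, the fingers measure 114 mm over their backs; the gripper's body (76 mm by 85 mm) begins 54 mm behind the grasp point. The pads swing forward as they close: fully open they stand 13 mm farther back than shut.
Start: joints at [1.174, 0.351, 1.652, -0, 1.139, -0.085], TCP at [168.693, 523.476, 231.29] pointing down, gripper open.
Joint ranges: [-2.75, 2.75], [-0.79, 2.1], [0.01, 2.65], [-1.57, 4.71], [0.07, 3.14], [-2.87, 2.87]. Speed limits (rad/s): [2.22, 2.22, 2.79, 3.14, 3.14, 3.14].

### API

Orientations are given as a unit quaternion [w, x, y, z].
In Python, from workcell import monitor, vision, robot gives the robot as it stands.
- The arm moves only by the shell command python3 -m handwheel 'ROWS' [FORCE]. ROWS is JSON, a list that holds one entry, the list of rows, each a list of 5 numbers: the opening, from -1 (shut) to 1 (fully open), then the shift along the tool's x, y, z in cm, then the turn about the tool's z in rad. A call has exactly 10 rows; each row is the pose to reach, as a shift and turn from the pose commanded when the call began, along the tool's axes at that moment; what a row does not reach only later rows make up. A row lasts 1/10 s, in which the tool goes at most 50 mm and 8.59 degrees, less where a joint would pass 70% of its speed; a pose out of reach is approached as far as the arm can. A call with a gripper value outside its range is refused whole. The fingers move at their own pace and stop on an object; FORCE is the grip in N (left out, the last holds). Time passes only in rows, so rows that repeat a pose let the fingers close, or fill a call up. It gives the time, the measured TCP pose, the force and the opening at its end, in the units of the state.
- monitor.observe(): the state, without advancing time (a new reading comes with each control period).
- vision.get_image(name): name is "scene" or "side" or "wrist"; returns (picture, depth): 420x560x3 uint8, red, green, blue; 420x560 float32, mm along the optical axis (not along the pixel's ray), 0 where there is no reading.
- vision.calibration(name): a dict with "fx", "fy", "cx", "cy" (pixels), "cam_to_world" (4x4, takes a point from camera to world coordinates). Camera axes: x right, y up, looking along -z (the intrinsics and any distortion apply to the point x, -y, -z); pixel columns grow to the right and rows downward; lengths in mm; the calibration is good to about 2 mm. The wrist camera is an equidistant fisheye: a pixel r from the principal point sees the ray r / f radians off the axis. A picture is of the moment at which its call begins: read the wrist's pose just before it. calibration takes no time and is no camera call; for the wrist camera it gives the pose at the moment of the call.
- robot.finish_job(): hands the job in, once; it reports no verdict.
The state is a dict: "time_s": time; "qpos": joint angles; "joint_velocities": joint speeds; "joint_torque": joint torques, N m; "position": TCP position; "orientation": TCP orientation; "force": force on the tool from outside, world axes, zero at the start; "wrist_torque": the same for the moment, N m; "gripper_width": finger opening in mm.
Only numpy, scipy, OpenCV 4.12 (cv2) and the standard library are available. Lean on these libraries where they do the work, as an engineer would, in place of code of your own. Each camera call takes 0.05 s, during which the arm holds its last target.

## Working session

There is one attempt and no reset: what is moved stays moved. The work goes in short steps, Python scripts to look and compute and a shell command to move; the robot and the scene stay as the last step left them, time stands still between calls to the robot, and variables do not carry over. Pictures are saved under pics/ and viewed, and the job is handed in when it is done.

```bash
ls; mkdir -p pics; python3 - <<'E'
from workcell import monitor, vision, robot
import cv2,numpy as np
s=monitor.observe(); print({k:np.round(v,3) for k,v in s.items()}); print(robot.grip_depth)
for n in ("scene","side"):
    p,d=vision.get_image(n); cv2.imwrite(f"pics/{n}0.png",p[:,:,::-1]); np.save(f"pics/{n}0.npy",d)
    c=vision.calibration(n); print(n,{k:np.round(v,3).tolist() for k,v in c.items()})
print(monitor.observe()["time_s"])
E
```

```text
pics
{'time_s': np.float64(0.0), 'qpos': array([ 1.174,  0.351,  1.652, -0.   ,  1.139, -0.085]), 'joint_velocities': array([-0.   , -0.001, -0.   , -0.   ,  0.001, -0.002]), 'joint_torque': array([ 1.0000e-03, -5.0609e+01, -2.9142e+01, -0.0000e+00,  4.0000e-03,
        0.0000e+00]), 'position': array([168.563, 523.178, 230.765]), 'orientation': array([-0.   ,  0.155,  0.988, -0.001]), 'force': array([ 0.15 , -0.556,  0.435]), 'wrist_torque': array([ 0.033,  0.003, -0.023]), 'gripper_width': np.float64(85.25)}
18.700000000000003
scene {'fx': 490.298, 'fy': 490.298, 'cx': 273.075, 'cy': 213.333, 'cam_to_world': [[-0.276, -0.65, 0.708, 1268.832], [0.961, -0.204, 0.188, 171.359], [0.022, 0.732, 0.68, 846.949], [0.0, 0.0, 0.0, 1.0]]}
side {'fx': 400.765, 'fy': 400.765, 'cx': 270.964, 'cy': 206.195, 'cam_to_world': [[0.935, 0.167, -0.314, 310.641], [-0.355, 0.472, -0.807, -656.309], [0.014, 0.865, 0.501, 531.086], [0.0, 0.0, 0.0, 1.0]]}
0.1
```

View pics/scene0.png

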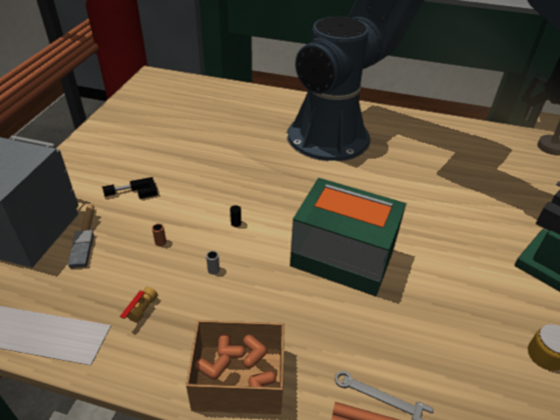

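View pics/side0.png

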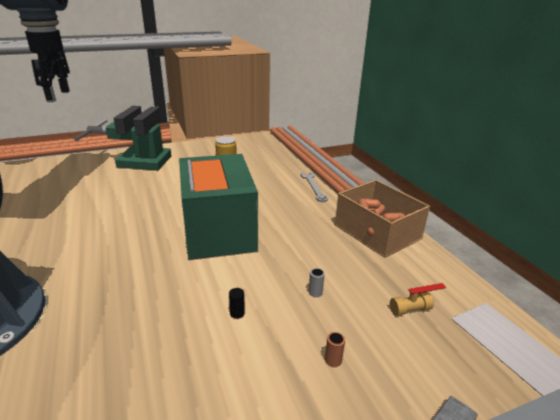

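Scene view: copper at about (159,234), steel at (212,262), black at (236,215), flap at about (353,206) with the rod along its top edge. Side view: copper (335,348), steel (316,282), black (237,302), flap (209,175) with the rod at its left. Next I measure these by mask and by two-view rays.

```bash
cat > h.py <<'E'
import numpy as np,cv2
from workcell import vision
def ray(n,uv,c=None):
    c=c or vision.calibration(n); M=np.array(c["cam_to_world"])
    uv=np.atleast_2d(uv).astype(float)
    v=np.stack([(uv[:,0]-c["cx"])/c["fx"],-(uv[:,1]-c["cy"])/c["fy"],-np.ones(len(uv))],1)
    return M[:3,3],v@M[:3,:3].T
def plane(n,uv,z):
    o,d=ray(n,uv); return o+d*((z-o[2])/d[:,2])[:,None]
def tri(a,uva,b,uvb):
    o1,d1=ray(a,uva);o2,d2=ray(b,uvb);d1=d1[0]/np.linalg.norm(d1);d2=d2[0]/np.linalg.norm(d2)
    t=np.linalg.lstsq(np.stack([d1,-d2],1),o2-o1,rcond=None)[0]
    p,q=o1+t[0]*d1,o2+t[1]*d2
    return (p+q)/2,np.linalg.norm(p-q)
def depthpt(n,uv,d):
    o,r=ray(n,uv); return o+r*d
E
python3 - <<'E'
from h import *
for n in("scene","side"):
    im=cv2.imread(f"pics/{n}0.png");hsv=cv2.cvtColor(im,cv2.COLOR_BGR2HSV)
    for nm,pt in {"scene":dict(cu=(159,234),st=(212,262),bk=(236,215)),"side":dict(cu=(335,348),st=(316,282),bk=(237,302))}[n].items():
        x,y=pt; w=35; c=im[y-w:y+w,x-w:x+w]
        cv2.imwrite(f"pics/{n}_{nm}.png",cv2.resize(c,(400,400),interpolation=cv2.INTER_NEAREST))
    m=cv2.inRange(hsv,(3,190,150),(18,255,255))
    k,l,s,ce=cv2.connectedComponentsWithStats(m)
    for i in range(1,k):
        if s[i,4]>150:
            cn=cv2.findContours((l==i).astype(np.uint8),0,1)[0][0]
            ap=cv2.approxPolyDP(cn,4,True)[:,0]
            print(n,s[i],ce[i].round(1),ap.tolist())
ims=[np.hstack([cv2.imread(f"pics/{n}_{k}.png") for k in("cu","st")]) for n in("scene","side")]
cv2.imwrite("pics/crops.png",cv2.resize(np.vstack(ims),(600,600)))
E
```

```text
scene [ 315  188   76   38 1432] [353.4 206.6] [[315, 205], [379, 225], [390, 208], [326, 188]]
```

View pics/crops.png

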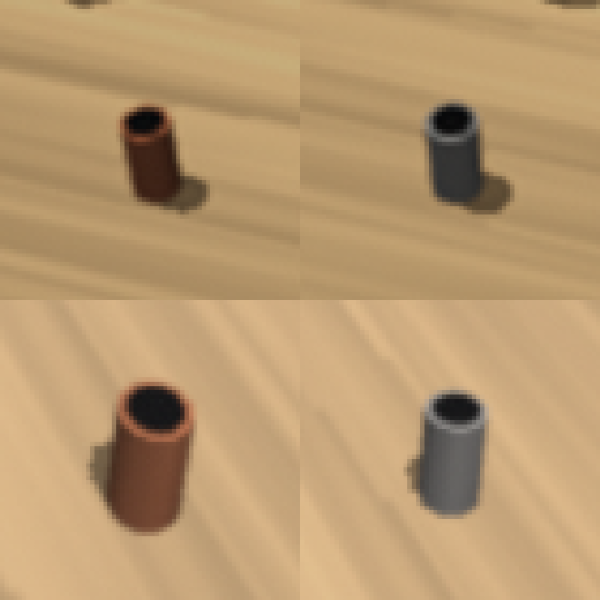

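The crops show upright pipes with clear dark bores in both views. I'll triangulate the bore centres and the flap corners.

```bash
python3 - <<'E'
from h import *
P={"scene":dict(cu=(159,234),st=(212,262)),"side":dict(cu=(335,348),st=(316,282))}
bore={};F={}
for n in P:
    im=cv2.imread(f"pics/{n}0.png");hsv=cv2.cvtColor(im,cv2.COLOR_BGR2HSV)
    for k,(x,y) in P[n].items():
        w=24; g=im[y-w:y+w,x-w:x+w].max(2).astype(float)
        m=(g<40).astype(np.uint8)
        kk,l,s,ce=cv2.connectedComponentsWithStats(m); i=1+np.argmax(s[1:,4])
        bore[n,k]=ce[i]+[x-w,y-w]; print(n,k,s[i],bore[n,k].round(1))
    x,y={"scene":(353,206),"side":(209,175)}[n]; print(n,hsv[y,x])
    m=cv2.inRange(hsv,(3,200,120),(14,255,255))
    kk,l,s,ce=cv2.connectedComponentsWithStats(m); i=l[y,x]
    cn=cv2.findContours((l==i).astype(np.uint8),0,1)[0][0]
    F[n]=ce[i]; e=cv2.approxPolyDP(cn,4,True)[:,0]; print(s[i],ce[i].round(1),e.tolist()); print(plane(n,e,150).round(0).tolist(), plane(n,ce[i],150).round(1))
    d=np.load(f"pics/{n}0.npy"); print("flap depth pt",depthpt(n,ce[i],d[int(ce[i][1]),int(ce[i][0])]).round(1))
for k in("cu","st"):
    p,r=tri("scene",bore["scene",k],"side",bore["side",k]); print(k,p.round(1),r.round(2),[plane(n,bore[n,k],50).round(1) for n in P])
print("flap",tri("scene",F["scene"],"side",F["side"]))
E
```

```text
scene cu [19 15  7  5 29] [157.  226.9]
scene st [20 14  8  6 39] [211.8 254.6]
scene [ 10 205 193]
[ 315  188   75   39 1409] [353.2 206.6] [[315, 205], [382, 226], [389, 210], [326, 188]]
[[491.0, 57.0, 150.0], [513.0, 202.0, 150.0], [460.0, 211.0, 150.0], [429.0, 68.0, 150.0]] [[472.1 136.1 150. ]]
flap depth pt [[468.  135.9 146.5]]
side cu [20 10 11  9 80] [335.9 338. ]
side st [21 12  9  5 38] [317.1 272. ]
side [ 10 188 220]
[     0      0    560    420 235200] [279.5 209.5] [[0, 0], [0, 419], [559, 419], [559, 0]]
[[-1052.0, 6919.0, 150.0], [151.0, -344.0, 150.0], [671.0, -536.0, 150.0], [9309.0, 6013.0, 150.0]] [[560.4 -59.3 150. ]]
flap depth pt [[659.6 177.8  -1.4]]
cu [ 563.2 -291.5   49.8] 0.08 [array([[ 563.4, -291.4,   50. ]]), array([[ 563.1, -291.6,   50. ]])]
st [ 606.5 -140.    50.1] 0.17 [array([[ 606.3, -140. ,   50. ]]), array([[ 606.6, -140. ,   50. ]])]
flap (array([556.57579257,  88.10958752, 136.22582884]), np.float64(165.33445159650066))
```

```bash
python3 - <<'E'
from h import *
ce={}
for n,(x,y) in {"scene":(353,206),"side":(209,175)}.items():
    im=cv2.imread(f"pics/{n}0.png");hsv=cv2.cvtColor(im,cv2.COLOR_BGR2HSV)
    m=cv2.inRange(hsv,(3,150,120),(16,255,255))
    k,l,s,c=cv2.connectedComponentsWithStats(m); i=l[y,x]
    cn=cv2.findContours((l==i).astype(np.uint8),0,1)[0][0]; r=cv2.minAreaRect(cn)
    e=cv2.approxPolyDP(cn,4,True)[:,0]; print(i,s[i],c[i].round(1),e.tolist()); ce[n]=c[i]
    w=plane(n,np.argwhere(l==i)[:,::-1],150)[:,:2].astype(np.float32)
    print("rect on z=150",cv2.minAreaRect(w), w.mean(0)); 
    b=plane(n,e,150).round(0).tolist(); print(b)
    g=cv2.inRange(hsv,(50,60,20),(90,255,255))
    print("black",)
print("flap",tri("scene",ce["scene"],"side",ce["side"]))
print("black",plane("scene",(236,222),5),plane("side",(237,312),5))
im=cv2.imread("pics/scene0.png")[165:300,275:425]; a=cv2.resize(im,(600,540),interpolation=cv2.INTER_NEAREST); cv2.imwrite("pics/binA.png",a)
im=cv2.imread("pics/side0.png")[145:265,165:275]; a=cv2.resize(im,(550,600),interpolation=cv2.INTER_NEAREST); cv2.imwrite("pics/binB.png",a)
E
```

```text
7 [ 315  188   76   39 1507] [353.3 206.5] [[315, 204], [381, 226], [390, 209], [328, 188]]
rect on z=150 ((470.1890869140625, 134.30819702148438), (150.50010681152344, 68.545166015625), 81.76237487792969) [471.1875  135.70721]
[[488.0, 56.0, 150.0], [514.0, 200.0, 150.0], [456.0, 212.0, 150.0], [427.0, 72.0, 150.0]]
black
1 [192 160  36  31 928] [208.4 175.2] [[192, 162], [195, 190], [227, 187], [219, 160]]
rect on z=150 ((470.272216796875, 136.3709259033203), (151.66000366210938, 67.61859893798828), 81.78006744384766) [469.22018 130.83226]
[[449.0, 211.0, 150.0], [428.0, 70.0, 150.0], [492.0, 62.0, 150.0], [511.0, 202.0, 150.0]]
black
flap (array([469.67826909, 135.72962876, 147.4570867 ]), np.float64(1.5833515952402215))
black [[ 450.09199348 -140.11152198    5.        ]] [[ 448.16043377 -143.49547898    5.        ]]
```

View pics/binA.png

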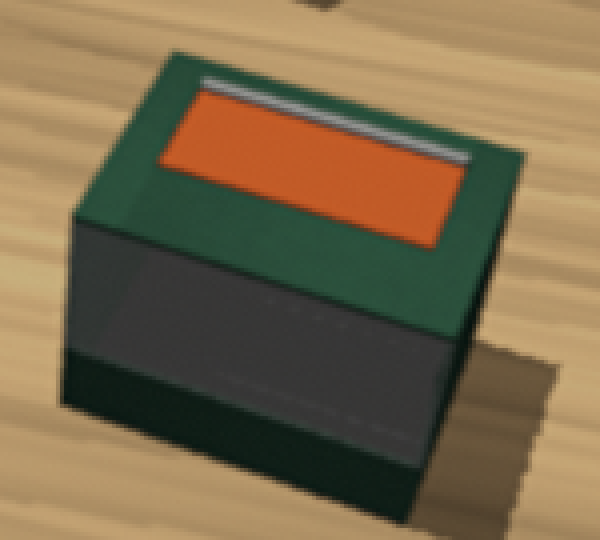

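View pics/binB.png

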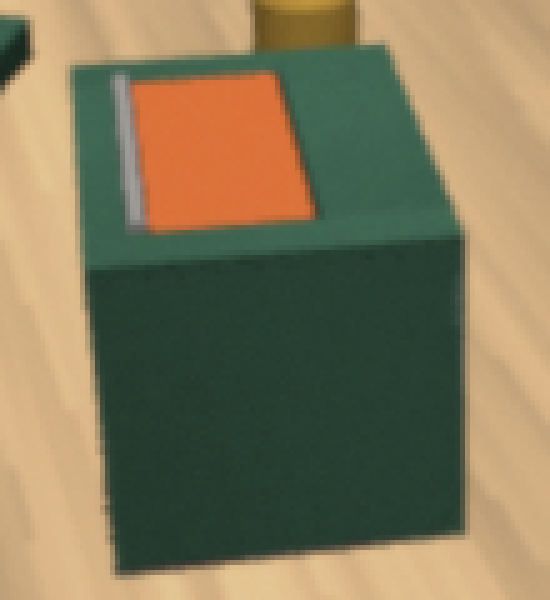

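```bash
cat >> h.py <<'E'
from scipy.spatial.transform import Rotation as Ro
PORT=np.array([470.7,135.1,150.]); PYAW=np.deg2rad(81.77-90)
PX=np.array([np.cos(PYAW),np.sin(PYAW),0]);PY=np.array([-np.sin(PYAW),np.cos(PYAW),0])
def go(target,ydir=None):
    from workcell import monitor
    s=monitor.observe();w,x,y,z=s["orientation"];R=Ro.from_quat([x,y,z,w]).as_matrix()
    d=R.T@(np.array(target)-s["position"]); print("t",s["time_s"],"pos",s["position"].round(1),"tool shift cm",(d/10).round(2))
    if ydir is not None:
        v=R.T@ydir; v=v*np.sign(v[1]); print("turn",np.arctan2(-v[0],v[1]).round(3))
    print("port frame tcp",[float((s["position"]-PORT)@a) .__round__(1) for a in (PX,PY)],"force",s["force"].round(1),"w",s["gripper_width"],"q",s["qpos"].round(2))
E
python3 - <<'E'
from h import *
c=np.array([[318.75,178],[406.25,203.25],[388.75,249.5],[293.75,218.75]])
p=plane("scene",c,150)-PORT; print(np.c_[p@PX,p@PY].round(1))
b=np.array([[165+72/5,145+65/5],[165+388/5,145+44/5],[165+463/5,145+237/5],[165+88/5,145+268/5]])
p=plane("side",b,150)-PORT; print(np.c_[p@PX,p@PY].round(1))
go((563.2,-291.5,231),PY)
E
```

```text
[[-58.1 -99.2]
 [-59.1 101.5]
 [ 91.1 101.6]
 [ 90.8 -99. ]]
[[ -60.2  101.3]
 [  91.3   99. ]
 [  89.3 -104.9]
 [ -59.1 -102. ]]
t 0.1 pos [168.6 523.2 230.8] tool shift cm [-6.255e+01 -6.544e+01  4.000e-02]
turn -0.168
port frame tcp [-354.6, 340.9] force [-1.3 -0.   0.1] w 85.31812220713947 q [ 1.17  0.35  1.65  0.    1.14 -0.08]
```

```bash
python3 -m handwheel '[[[1,-2,-2,0,0],[1,-5,-5,0,-0.02],[1,-8,-8.4,0,-0.04],[1,-11,-11.5,0,-0.06],[1,-14,-14.6,0,-0.08],[1,-17,-17.8,0,-0.1],[1,-20,-21,0,-0.12],[1,-23,-24,0,-0.14],[1,-26,-27.2,0,-0.16],[1,-29,-30.3,0,-0.168]]]' 80; python3 - <<'E'
from h import *
go((563.2,-291.5,150),PY)
E
```

```text
time_s: 1.1
position: [352.0, 144.4, 231.3]
orientation: [0.0, 0.071, 0.997, 0.0]
force: [0.7, 2.0, -0.6]
gripper_width: 85.5
t 1.1 pos [352.  144.4 231.3] tool shift cm [-27.11 -40.14   8.13]
turn 0.001
port frame tcp [-118.8, -7.8] force [ 0.7  2.  -0.6] w 85.50030838158986 q [ 0.27  0.03  2.05 -0.    1.06 -1.16]
```

```bash
python3 -m handwheel '[[[1,-2.5,-3.7,0,0],[1,-5.3,-7.8,0,0],[1,-8,-11.9,0,0],[1,-10.8,-16,0,0],[1,-13.6,-20,0,0],[1,-16.4,-24.3,0,0],[1,-19.2,-28.4,0,0],[1,-22,-32.5,0,0],[1,-24.8,-36.6,0,0],[1,-27.1,-40.1,1,0]]]'; python3 - <<'E'
from h import *
go((563.2,-291.5,15),PY)
E
```

```text
time_s: 2.1
position: [563.5, -292.2, 221.8]
orientation: [0.001, 0.072, 0.997, -0.0]
force: [-0.1, 0.2, 1.3]
gripper_width: 85.5
t 2.1 pos [ 563.5 -292.2  221.8] tool shift cm [ 0.07  0.08 20.68]
turn -0.001
port frame tcp [153.0, -409.7] force [-0.1  0.2  1.3] w 85.46710853310472 q [-0.55  0.51  1.43 -0.    1.2  -1.98]
```

```bash
python3 - <<'E'
from h import *
c=vision.calibration("wrist");p,d=vision.get_image("wrist");cv2.imwrite("pics/w1.png",p[:,:,::-1]);np.save("pics/w1.npy",d)
print({k:np.round(v,3).tolist() for k,v in c.items()})
E
```

```text
{'fx': 325.192, 'fy': 325.192, 'cx': 281.454, 'cy': 207.975, 'cam_to_world': [[0.144, -0.953, -0.265, 496.442], [0.99, 0.139, 0.039, -283.208], [-0.001, -0.268, 0.963, 364.719], [0.0, 0.0, 0.0, 1.0]]}
```

View pics/w1.png

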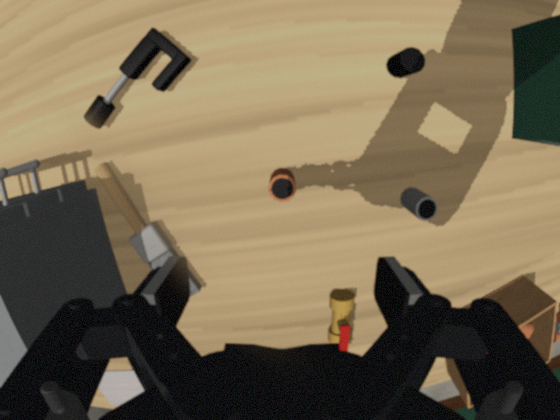

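The wrist view shows the copper bore at (283,187). Its ray onto z = 50 gives (562, -291), which agrees with the two-view point (563.2, -291.5). The other items are well clear, so I descend.

```bash
python3 -m handwheel '[[[1,0,0.1,3,0],[1,0,0.1,6.5,0],[1,0,0.1,10,0],[1,0,0.1,13.5,0],[1,0,0.1,16.5,0],[1,0,0.1,18.5,0],[1,0,0.1,20,0],[1,0,0.1,20.8,0],[1,0,0.1,21,0],[1,0,0.1,21,0]]]' 80
python3 -m handwheel '[[[-1,0,0,0,0],[-1,0,0,0,0],[-1,0,0,0,0],[-1,0,0,0,0],[-1,0,0,0,0],[-1,0,0,0,0],[-1,0,0,0,0],[-1,0,0,0,0],[-1,0,0,0,0],[-1,0,0,0,0]]]' 80
```

```text
time_s: 3.15
position: [563.0, -288.7, 11.8]
orientation: [0.0, 0.072, 0.997, -0.0]
force: [-0.2, -0.5, -0.1]
gripper_width: 85.4
time_s: 4.15
position: [563.0, -288.8, 11.9]
orientation: [0.0, 0.072, 0.997, -0.0]
force: [-0.3, 1.0, 6.2]
gripper_width: 26.5
```

```bash
python3 -m handwheel '[[[-1,0,0,-1,0],[-1,0,0,-3,0],[-1,0,0,-6,0],[-1,0,0,-9.5,0],[-1,0,0,-13,0],[-1,0,0,-16.5,0],[-1,0,0,-20,0],[-1,0,0,-22,0],[-1,0,0,-23,0],[-1,0,0,-23,0]]]'; python3 - <<'E'
from h import *
p,d=vision.get_image("side");cv2.imwrite("pics/s2.png",p[:,:,::-1]);np.save("pics/s2.npy",d)
go(PORT+4*PX+[0,0,85],PY)
E
```

```text
time_s: 5.15
position: [562.8, -288.7, 242.3]
orientation: [0.001, 0.072, 0.997, -0.0]
force: [0.3, 0.5, -1.3]
gripper_width: 26.1
t 5.2 pos [ 562.4 -288.4  240.9] tool shift cm [14.74 40.6   0.6 ]
turn -0.0
port frame tcp [151.4, -406.0] force [-0.6 -0.  -2.5] w 26.40676771510723 q [-0.55  0.49  1.41 -0.    1.24 -1.97]
```

View pics/s2.png

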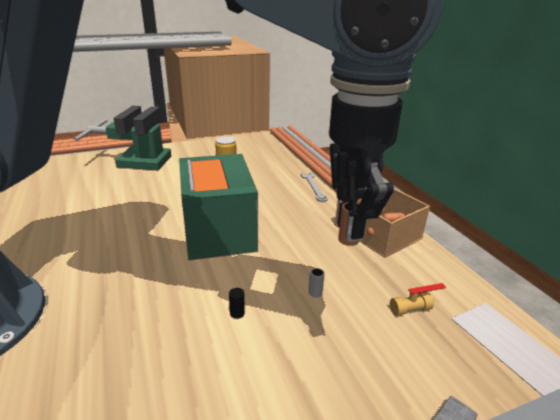

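The copper off-cut is held upright in the fingers at about (350,225), and steel (316,282) and black (237,302) are undisturbed. I carry it over the port.

```bash
python3 -m handwheel '[[[-1,1.2,3.3,0,0],[-1,2.7,7.4,0,0],[-1,4.3,11.8,0,0],[-1,5.9,16.2,0,0],[-1,7.5,20.6,0,0],[-1,9.1,25,0,0],[-1,10.7,29.4,0,0],[-1,12.3,33.8,0,0],[-1,13.8,38,0,0],[-1,14.7,40.6,0,0]]]'; python3 - <<'E'
from h import *
for n in("scene","side"):
    p,d=vision.get_image(n);cv2.imwrite(f"pics/{n}3.png",p[:,:,::-1]);np.save(f"pics/{n}3.npy",d)
a=cv2.imread("pics/scene3.png")[90:300,270:450];b=cv2.imread("pics/side3.png")[60:270,120:300]
cv2.imwrite("pics/c3.png",cv2.resize(np.hstack([a,b]),None,fx=2.2,fy=2.2,interpolation=cv2.INTER_CUBIC))
go(PORT+4*PX+[0,0,85],PY)
E
```

```text
time_s: 6.2
position: [473.7, 136.7, 239.8]
orientation: [-0.001, 0.071, 0.997, -0.0]
force: [0.2, -0.0, -1.3]
gripper_width: 26.7
t 6.3 pos [473.9 136.9 239.8] tool shift cm [-0.11 -0.22  0.48]
turn 0.003
port frame tcp [2.9, 2.2] force [ 0.4 -0.3 -1.5] w 26.696609220483886 q [ 0.19  0.24  1.78  0.    1.12 -1.24]
```

View pics/c3.png

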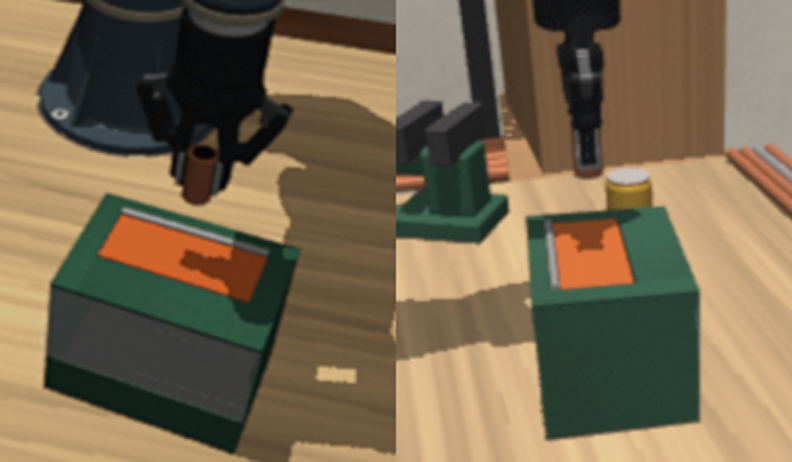

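```bash
python3 -m handwheel '[[[-1,-0.3,-0.2,1,0],[-1,-0.35,-0.2,2.5,0],[-1,-0.35,-0.2,4,0],[-1,-0.35,-0.2,5.5,0],[-1,-0.35,-0.2,6.6,0],[-1,-0.35,-0.2,7.2,0],[-1,-0.35,-0.2,7.8,0],[-1,-0.35,-0.2,8.4,0],[-1,-0.35,-0.2,9,0],[-1,-0.35,-0.2,9.6,0]]]' 100; python3 - <<'E'
from h import *
for n in("scene","side"):
    p,d=vision.get_image(n);cv2.imwrite(f"pics/{n}4.png",p[:,:,::-1]);np.save(f"pics/{n}4.npy",d)
a=cv2.imread("pics/scene4.png")[90:300,270:450];b=cv2.imread("pics/side4.png")[60:270,120:300]
cv2.imwrite("pics/c4.png",cv2.resize(np.hstack([a,b]),None,fx=2.2,fy=2.2,interpolation=cv2.INTER_CUBIC))
go(PORT+6*PX+[0,0,-61],PY)
E
```

```text
time_s: 7.3
position: [479.2, 131.9, 145.8]
orientation: [0.001, 0.072, 0.997, 0.0]
force: [0.2, -1.1, 6.3]
gripper_width: 26.0
t 7.4 pos [479.5 131.9 145.5] tool shift cm [0.33 0.19 5.65]
turn -0.0
port frame tcp [9.2, -1.9] force [3.7 0.3 3.5] w 26.207637659310194 q [ 0.17  0.37  1.87 -0.    0.9  -1.25]
```

View pics/c4.png

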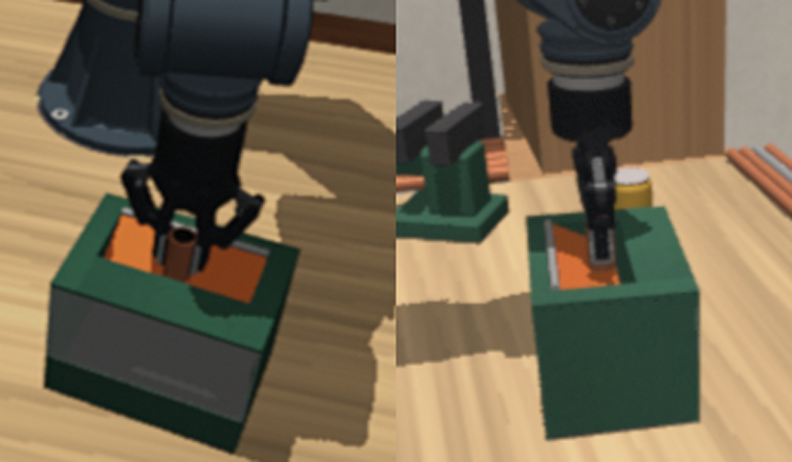

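The pipe is through the port and the flap is opening, with orange visible tilting below the rod. The tool sits about 3 mm too far from the hinge, so I correct that while pushing deeper.

```bash
python3 -m handwheel '[[[-1,0.1,0.05,0.6,0],[-1,0.2,0.1,1.2,0],[-1,0.3,0.15,1.8,0],[-1,0.3,0.2,2.4,0],[-1,0.3,0.2,3,0],[-1,0.3,0.2,3.6,0],[-1,0.3,0.2,4.2,0],[-1,0.3,0.2,4.8,0],[-1,0.3,0.2,5.3,0],[-1,0.3,0.2,5.6,0]]]'; python3 - <<'E'
from h import *
for n in("scene","side"):
    p,d=vision.get_image(n);cv2.imwrite(f"pics/{n}5.png",p[:,:,::-1]);np.save(f"pics/{n}5.npy",d)
a=cv2.imread("pics/scene5.png")[90:300,270:450];b=cv2.imread("pics/side5.png")[60:270,120:300]
cv2.imwrite("pics/c5.png",cv2.resize(np.hstack([a,b]),None,fx=2.2,fy=2.2,interpolation=cv2.INTER_CUBIC))
go(PORT+6*PX+[0,0,-61],PY)
E
```

```text
time_s: 8.4
position: [475.7, 134.1, 88.6]
orientation: [-0.0, 0.072, 0.997, -0.0]
force: [3.6, 0.1, 0.8]
gripper_width: 25.8
t 8.5 pos [475.7 134.1  88.7] tool shift cm [-0.09  0.02 -0.03]
turn -0.0
port frame tcp [5.1, -0.2] force [ 5.5 -0.4 -3.3] w 26.148426863388988 q [ 0.18  0.46  1.91 -0.    0.77 -1.25]
```

View pics/c5.png

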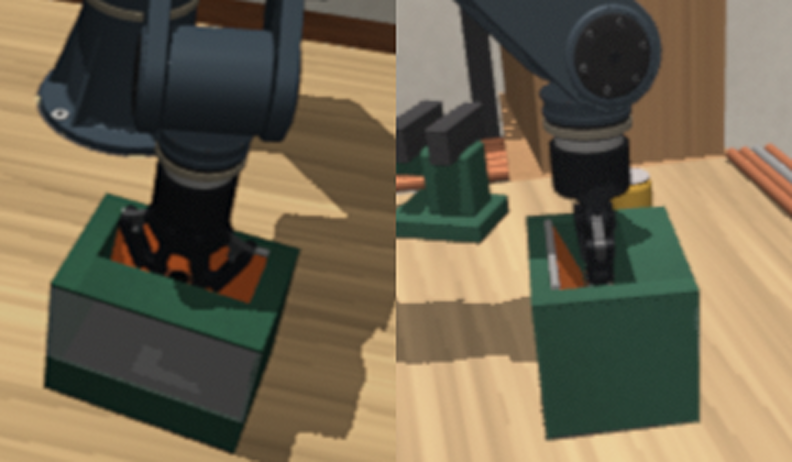

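The flap is steeply open (only a thin orange wedge shows in both views), the body is still above the lid, and the side force is about 5 N. I release with a partial opening so the tips stay low and hold the flap.

```bash
python3 -m handwheel '[[[0.2,0,0,0,0],[0.2,0,0,0,0],[0.2,0,0,0,0],[0.2,0,0,0,0],[0.2,0,0,0,0],[0.2,0,0,0,0],[0.2,0,0,0,0],[0.2,0,0,0,0],[0.2,0,0,0,0],[0.2,0,0,0,0]]]'; python3 - <<'E'
from h import *
for n in("scene","wrist"):
    p,d=vision.get_image(n);cv2.imwrite(f"pics/{n}6.png",p[:,:,::-1]);np.save(f"pics/{n}6.npy",d)
a=cv2.imread("pics/scene6.png")[90:300,270:450]
b=cv2.imread("pics/wrist6.png")
cv2.imwrite("pics/c6.png",np.hstack([cv2.resize(a,(360,420),interpolation=cv2.INTER_CUBIC),cv2.resize(b,(440,420))]))
go(PORT+6*PX+[0,0,-61],PY)
E
```

```text
time_s: 9.5
position: [475.8, 134.2, 89.3]
orientation: [0.0, 0.072, 0.997, 0.0]
force: [4.0, -0.1, 2.2]
gripper_width: 51.0
t 9.6 pos [475.8 134.3  89.3] tool shift cm [-0.08  0.01  0.03]
turn -0.0
port frame tcp [5.2, -0.1] force [4.1 1.  1.2] w 51.6085457586022 q [ 0.18  0.46  1.91  0.    0.77 -1.25]
```

View pics/c6.png

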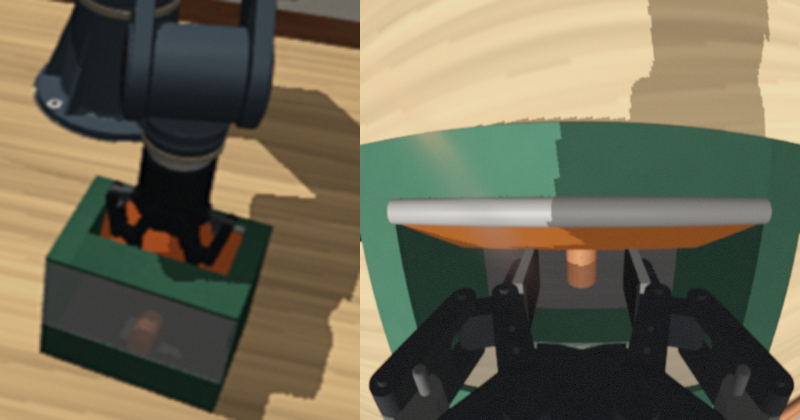

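The off-cut is down in the bin. It shows through the window in the scene view and lies past the flap edge, between the open fingers, in the wrist view. I draw straight up.

```bash
python3 -m handwheel '[[[0.2,0,0,-0.6,0],[0.2,0,0,-1.4,0],[0.2,0,0,-2.3,0],[0.2,0,0,-3.3,0],[0.2,0,0,-4.3,0],[0.2,0,0,-5.3,0],[0.2,0,0,-6.3,0],[0.2,0,0,-7.5,0],[0.2,0,0,-9,0],[0.2,0,0,-11,0]]]'
python3 -m handwheel '[[[0.2,0.5,0,-3,0],[0.2,1.5,0,-6,0],[0.2,3,0,-8,0],[0.2,6,0,-9,0],[0.2,9,0,-9,0],[0.2,12,0,-9,0],[0.2,14,0,-9,0],[0.2,15,0,-9,0],[0.2,15,0,-9,0],[0.2,15,0,-9,0]]]'
python3 - <<'E'
from h import *
for n in("scene","side"):
    p,d=vision.get_image(n);cv2.imwrite(f"pics/{n}7.png",p[:,:,::-1]);np.save(f"pics/{n}7.npy",d)
a=cv2.imread("pics/scene7.png");b=cv2.imread("pics/side7.png")
cv2.imwrite("pics/c7.png",np.hstack([a[150:350,130:430],b[130:330,170:350]]).repeat(1,0))
cv2.imwrite("pics/c7.png",cv2.resize(cv2.imread("pics/c7.png"),None,fx=1.6,fy=1.6,interpolation=cv2.INTER_CUBIC))
go(PORT,PY)
E
```

```text
time_s: 10.6
position: [474.6, 134.1, 199.4]
orientation: [-0.002, 0.072, 0.997, -0.0]
force: [-0.5, 0.1, 0.8]
gripper_width: 51.3
time_s: 11.6
position: [327.8, 155.7, 289.4]
orientation: [0.0, 0.072, 0.997, -0.0]
force: [0.3, -0.2, 0.5]
gripper_width: 51.4
t 11.7 pos [328.  155.6 289.2] tool shift cm [-14.42   0.02  13.92]
turn -0.001
port frame tcp [-144.2, -0.1] force [-0.7 -0.1  0.6] w 51.03462393862239 q [ 0.31 -0.07  2.   -0.    1.22 -1.11]
```

View pics/c7.png

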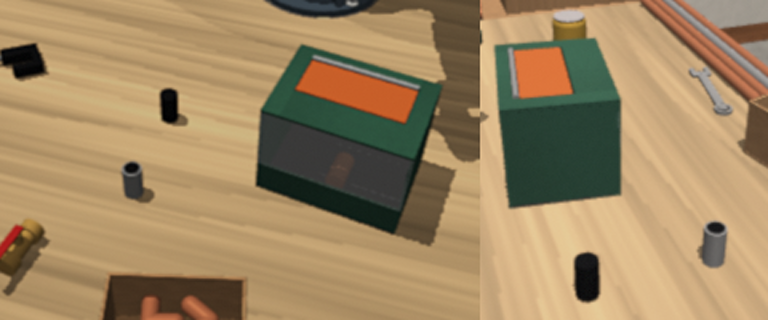

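```bash
python3 - <<'E'
from h import *
for n,(x,y),(sx,sy) in (("scene",(353,206),(212,262)),("side",(209,175),(316,282))):
  for i in (0,7):
    im=cv2.imread(f"pics/{n}{i}.png");hsv=cv2.cvtColor(im,cv2.COLOR_BGR2HSV)
    k,l,s,c=cv2.connectedComponentsWithStats(cv2.inRange(hsv,(3,150,120),(16,255,255)));j=l[y,x]
    cn=cv2.findContours((l==j).astype(np.uint8),0,1)[0][0]
    w=24;g=im[sy-w:sy+w,sx-w:sx+w].max(2);k2,l2,s2,c2=cv2.connectedComponentsWithStats((g<40).astype(np.uint8));b=1+np.argmax(s2[1:,4])
    d=np.load(f"pics/{n}{i}.npy")
    r,q=np.nonzero(cv2.erode((l==j).astype(np.uint8),np.ones((5,5)))); o,dr=ray(n,np.c_[q,r]); P=o+dr*d[r,q][:,None]-PORT
    f=np.polyfit(P@PX,P[:,2],1)
    print(n,i,s[j],"steel bore",(c2[b]+[sx-w,sy-w]).round(1),"flap slope rad",-np.arctan(f[0]).round(3),"z@0",f[1].round(1))
    if n=="scene" and i==7: print("pipe through window depth pt",(depthpt(n,(342,254),d[254,342])-PORT).round(0))
E
```

```text
scene 0 [ 315  188   76   39 1507] steel bore [211.8 254.6] flap slope rad -0.699 z@0 -0.1
scene 7 [ 315  188   76   39 1518] steel bore [211.7 254.6] flap slope rad -0.699 z@0 -0.3
pipe through window depth pt [[ 89.  -1. -58.]]
side 0 [192 160  36  31 928] steel bore [317.1 272. ] flap slope rad 0.174 z@0 1.9
side 7 [192 160  36  31 927] steel bore [317.1 272. ] flap slope rad 0.258 z@0 2.4
```

The flap outline is back to its starting pixels in both views, and the steel bore has not moved (within 0.1 px). The robot is clear of everything.

```bash
python3 -c "
from workcell import robot,monitor
print(robot.finish_job()); print(monitor.observe()['time_s'])"
```

```text
the job is handed in; nothing more can be done
None
the job is handed in; nothing more can be done
```

The copper off-cut is in the green bin, the flap is shut behind it, and I handed the job in at about 11.7 s of the 40 s. I gripped the off-cut at 80 N, raised to 100 N for the push. I then pushed it down through the flap, released it with the fingertips holding the flap open, and drew straight up and clear.

**Last checks:**
- **Copper off-cut:** it shows through the bin's window and appeared below the flap's free edge in the wrist view. I did not measure its final height, because the depth reading there landed on the window.
- **Flap:** its outline is back to its starting pixels in both views (area 1507 before and 1518 after in the scene view, 928 and 927 in the side view).
- **Steel off-cut:** it is upright, and its bore centre is within 0.1 px of where it started in both views.
- **Robot:** the gripper is about 144 mm from the port and 139 mm above the lid, with about 1 N or less on the tool.

**Disagreements:**
- **Flap slope from depth:** the fit was unusable. It gave -0.70 rad from the scene view both before and after, and 0.17 then 0.26 rad from the side view, so I judged the flap shut from its outlines.
- **Tool position:** partway through the push the tool sat about 3 mm off in x, and I corrected it before going deeper.
- **Port position:** estimates from the flap and from the lid outline differed by about 2 mm.

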